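Set the suction of the print table

TASK

Set the suction for the print table on the pipe manifold: first turn the yellow lever of the ball valve to half open, right over the green tick. Then take the black handle of the blue wheel, wind the wheel shut (clockwise from above) until it comes up against its stop, back it off exactly two full turns, and finish there with the handle still gripped between the fingers, not letting go. Leave the lever at the tick, and do not shove the ink jar, the squeegee and the tub around.

Things in the scene. Friction and masses are not known exactly. Their poses are not given: they have to be found in the camera images.
- manifold: Fixed valve manifold: grey plate 150 x 330 mm (x by y), 12 mm thick, steel pipe along y with two brass valves. Origin: centre of the plate's underside, on the work surface; at yaw 0 x points away from the robot, y left, z up. Wheel axis at (0, -85) mm, lever pivot at (20, 95) mm in this frame. Place and yaw vary (yaw within 0.35 rad).
- lever (a joint): Yellow lever's angle, rad: 0 closed (points along the manifold's -x, towards the robot), grows clockwise from above to 1.571 open (along the manifold's +y). Half open is 0.785: the lever lies over the broad green tick on the plate (black ticks mark the ends). Starts at 0 to 0.3. Stiff (about 0.12 N m), stays where it is left.
- lever_pivot (a point): Point on the lever's vertical pivot axis at the mid-height of the lever bar, 69 mm above the work surface; axes as the manifold's.
- lever_grip (a point): Where to pinch the lever: mid-bar, 75 mm out from the pivot, 69 mm above the work surface. The bar is 14 mm wide and 14 mm high (62 to 76 mm above the surface), ends 96 mm from the pivot; only the plate (top at 12 mm) is under its outer part. Its x axis points along the bar to the pivot; it turns with the lever.
- wheel (a joint): Blue valve wheel's angle, rad, counted over many turns: 0 is shut against its stop, grows counter-clockwise from above as it opens, 6.283 per turn, up to four turns. Starts a quarter to one turn open (1.5 to 6.3). Two turns open is 12.566. Does not rise. Stiff (about 0.12 N m), stays where it is left.
- wheel_axis (a point): Point on the wheel's vertical axis at the mid-height of its handle, 110 mm above the work surface; axes as the manifold's.
- handle: The wheel's upright black round handle, 22 mm diameter, 46 mm high (87 to 133 mm above the surface), origin at its centre, 55 mm from the wheel's axis. Spins freely on its pin: grip it from above and carry it round without turning the gripper. At wheel angle 0 it lies from the axis along the manifold's +x. The rim (outer radius 61 mm) tops out at 80 mm, the hub at 87 mm.
- ink_jar: Bystander: a closed jar, 60 mm in diameter and 85 mm tall, red label, black cap, to the right of the wheel. Origin at the centre of its underside.
- squeegee: Bystander: a wooden squeegee with an orange blade, 200 x 58 mm, 24 mm high, lying beyond the manifold. Origin at the underside of its wooden grip, middle of its length.
- tub: Bystander: an open pink tub, 90 mm across the rim and 75 mm tall, to the left beyond the lever. Origin at the centre of its underside.

How it is judged:
On the way, in this order (a step that is already met when the one before it is completed fails the run):
1. the lever stands at half open (0.785 rad within 0.14) (value of joint lever between 0.645 and 0.925 rad), for 0.2 s.
2. the wheel is shut against its stop (below 0.1 rad) (value of joint wheel below 0.1 rad), for 0.1 s.
At the end, for the whole second after the job is handed in: The wheel is at rest two turns from its stop (12.566 rad within 0.26, about 15 degrees), the lever is still at half open (0.785 rad within 0.14, 8 degrees), and the fingers still grip the wheel's handle (more than 5 N on it, grasp point within 35 mm of its centre) (all of step 1 and value of joint wheel between 12.306 and 12.826 rad and contact force between the fingers and handle above 5 N and distance between the grasp point and handle below 0.035 m and velocity of joint wheel between -0.1 and 0.1 rad/s); the arm keeps its last pose, push and grip.
It fails at once if the ink jar is pushed more than 30 mm or tipped over (distance of ink_jar from where it was at the start of the episode above 0.03 m or angle between ink_jar's own z axis and vertical above 0.6 rad).
It fails at once if the squeegee is pushed more than 30 mm or tipped over (distance of squeegee from where it was at the start of the episode above 0.03 m or angle between squeegee's own z axis and vertical above 0.6 rad).
It fails at once if the tub is pushed more than 30 mm or tipped over (distance of tub from where it was at the start of the episode above 0.03 m or angle between tub's own z axis and vertical above 0.6 rad).
It also fails if it takes over 72 s, if anything falls off the work surface, if the arm or the gripper's body presses on something with over 40 N, if the wrist force passes 120 N, or if a joint passes its speed limit or range.

ROBOT

A 6-joint arm with a two-finger parallel gripper is mounted at the origin on the work surface. World frame = base frame: x ahead of the robot, y to its left, z up, the work surface at z = 0. Lengths are in m, angles in rad, forces in N, time in s.
With the tool pointing down it reaches from about 0.35 to 0.975 m from the base axis. Payload 7.1 kg.
Tool frame: the origin (TCP) lies midway between the tips of the shut fingers; the grasp point (between the pads) lies 19 mm behind it; z points along the fingers, x is the direction in which the jaws open and shut, and the axes are right-handed (so a half turn about z gives the same grasp; the last joint's range is limited). The gripper opens to 88 mm and grips with 3 to 60 N. Pads are 20 mm wide; open, the fingers measure 115 mm over their backs; the gripper's body (75 mm by 178 mm) begins 61 mm behind the grasp point.
Start: joints at [-1.267, 0.423, 1.63, -0, 1.089, -0.019], TCP at [0.198, -0.593, 0.223] pointing down, gripper open.
Joint ranges: [-3, 3], [-0.9, 2.11], [0.09, 2.58], [-1.31, 4.45], [0.11, 2.69], [-2.54, 2.54]. Speed limits (rad/s): [2.39, 2.39, 3.01, 3.14, 3.14, 3.14].

INTERFACE

Orientations are given as a unit quaternion [w, x, y, z].
In Python, from station import move_pose, movel, movej, command_gripper, wait, inverse_kinematics, read_camera, camera_info, MotionError, job_done, get_time, get_joint_pos, get_qvel, get_effort, get_tcp_pos, get_ee_rot, get_ft_force, get_ft_torque, get_grip_width gives the robot as it stands. Calls block until the motion is done:
- move_pose(position, orientation): joint-space move of the TCP to a pose.
- movel(position, frame=None, v=0.15, until_force=None): straight line of the TCP; frame=None keeps the orientation; v is the mean speed in m/s. With until_force (N) it stops when the force on the tool has changed by that much, and returns True; else False.
- movej(angles): joint-space move.
- command_gripper(opening): opening from 0.0 (shut) to 1.0 (fully open); the grip force is fixed at half the most; returns when the fingers have stopped.
- wait(seconds).
- inverse_kinematics(position, orientation): joint angles nearest the present ones, or None.
- read_camera(name): name is "side" or "top" or "wrist"; returns the picture (400x640x3 uint8, red, green, blue); there is no depth.
- camera_info(name): a dict with "intrinsics" (3x3 intrinsics, pixels), "T" (4x4, takes a point from camera to world coordinates); the wrist camera has in their place "tool_from_camera" (4x4, takes a point from camera to tool coordinates, whose origin is the TCP and whose axes are the tool frame's). Camera axes: x right, y up, looking along -z (the intrinsics and any distortion apply to the point x, -y, -z); pixel columns grow to the right and rows downward; lengths in m; the calibration is good to about 2 mm. A picture is of the moment at which its call begins: read the wrist's pose just before it. camera_info takes no time and is no camera call.
A pose or a line that the arm cannot do raises MotionError and nothing moves.
- job_done(): hands the job in, once; it reports no verdict.
Readings, each from a call of its own:
- get_time(): time.
- get_joint_pos(): joint angles.
- get_qvel(): joint speeds.
- get_effort(): joint torques, N m.
- get_tcp_pos(): TCP position.
- get_ee_rot(): TCP orientation.
- get_ft_force(): force on the tool from outside, world axes, zero at the start.
- get_ft_torque(): the same for the moment, N m.
- get_grip_width(): opening from 0.0 (shut) to 1.0 (fully open).
Only numpy, scipy, OpenCV 4.12 (cv2) and the standard library are available. Lean on these libraries where they do the work, as an engineer would, in place of code of your own. Each camera call takes 0.05 s, during which the arm holds its last target.

## Working session

There is one attempt and no reset: what is moved stays moved. The work goes in short steps, each a Python script; the robot and the scene stay as the last script left them, time stands still between calls to the robot, and variables do not carry over. Pictures are saved under pics/ and viewed, and the job is handed in when it is done.

```bash
ls; mkdir -p pics
python3 - <<'E'
from station import *
import cv2
for n in("side","top","wrist"):
    cv2.imwrite(f"pics/{n}0.png",read_camera(n)[:,:,::-1])
    print(n,camera_info(n))
print(get_time(),get_ee_rot(),get_tcp_pos())
E
```

```text
pics
side {'intrinsics': array([[496.64981198,   0.        , 313.97799193],
       [  0.        , 496.64981198, 200.06641022],
       [  0.        ,   0.        ,   1.        ]]), 'T': array([[ 0.99646435,  0.02985737, -0.07853239,  0.50424496],
       [-0.08301055,  0.49409991, -0.86543315, -1.05612148],
       [ 0.01296328,  0.86889229,  0.49483142,  0.74802925],
       [ 0.        ,  0.        ,  0.        ,  1.        ]])}
top {'intrinsics': array([[412.83477098,   0.        , 317.1509519 ],
       [  0.        , 412.83477098, 195.64086356],
       [  0.        ,   0.        ,   1.        ]]), 'T': array([[ 0.02577774,  0.9841639 , -0.17537655,  0.3563049 ],
       [-0.99965802,  0.02460571, -0.00885454,  0.07234486],
       [-0.00439905,  0.17554483,  0.98446161,  1.32991545],
       [ 0.        ,  0.        ,  0.        ,  1.        ]])}
wrist {'intrinsics': array([[341.30463133,   0.        , 318.244315  ],
       [  0.        , 341.30463133, 196.89773325],
       [  0.        ,   0.        ,   1.        ]]), 'tool_from_camera': array([[ 9.99999463e-01, -9.40815832e-04, -4.34277741e-04,
        -2.93139155e-04],
       [-1.02048323e-03, -9.66899519e-01, -2.55155402e-01,
        -6.88140642e-02],
       [-1.79848697e-04,  2.55155708e-01, -9.66899960e-01,
        -1.61177452e-01],
       [ 0.00000000e+00,  0.00000000e+00,  0.00000000e+00,
         1.00000000e+00]])}
0.15 [-3.29958333e-04  8.11566695e-01 -5.84259513e-01 -4.61025740e-04] [ 0.19817417 -0.59230293  0.2221037 ]
```

View pics/side0.png

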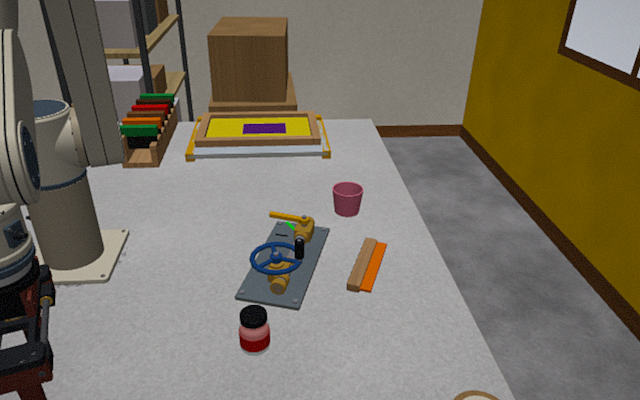

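View pics/top0.png

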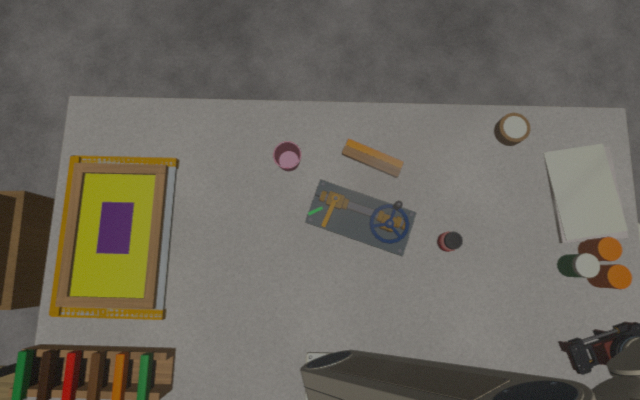

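Side: the wheel is near (275,258) with its black handle at (299,248), and the yellow lever runs (272,213)–(308,220). Top: the wheel is at about (390,222), the handle at (398,205), the lever at (328,210), and the plate spans (305,180)–(415,255). Next I measure these by mask and ray.

```bash
cat > H.py <<'E'
from station import *
import cv2, numpy as np
from scipy.spatial.transform import Rotation as R
def campose(n,pose=None):
    c=camera_info(n);K=c["intrinsics"]
    if n=="wrist":
        p,q=pose; T=np.eye(4);T[:3,:3]=R.from_quat([q[1],q[2],q[3],q[0]]).as_matrix();T[:3,3]=p
        return K,T@c["tool_from_camera"]
    return K,c["T"]
def ray(n,uv,pose=None):
    K,T=campose(n,pose)
    d=np.array([(uv[0]-K[0,2])/K[0,0],-(uv[1]-K[1,2])/K[1,1],-1.])
    d=T[:3,:3]@d
    return T[:3,3],d/np.linalg.norm(d)
def onz(n,uv,z,pose=None):
    o,d=ray(n,uv,pose); return o+d*(z-o[2])/d[2]
def tri(rays):
    A=np.zeros((3,3));b=np.zeros(3)
    for o,d in rays:
        P=np.eye(3)-np.outer(d,d);A+=P;b+=P@o
    x=np.linalg.solve(A,b)
    return x,[np.linalg.norm((np.eye(3)-np.outer(d,d))@(x-o)) for o,d in rays]
def shot(n,name):
    pose=(np.array(get_tcp_pos()),np.array(get_ee_rot())) if n=="wrist" else None
    im=np.ascontiguousarray(read_camera(n)[:,:,::-1]); cv2.imwrite(f"pics/{name}.png",im); 
    if pose: np.save(f"pics/{name}.npy",np.concatenate(pose))
    return im,pose
def mask(im,lo,hi):
    return cv2.inRange(cv2.cvtColor(im,cv2.COLOR_BGR2HSV),lo,hi)
BLUE=((100,120,30),(125,255,255)); YEL=((12,150,80),(32,255,255)); GREEN=((50,120,60),(85,255,255))
BLACK=((0,0,0),(180,255,45)); PLATE=((90,20,40),(115,110,130))
def blobs(m,a=15):
    n,l,s,c=cv2.connectedComponentsWithStats(m)
    return [(s[i].tolist(),c[i].round(1).tolist()) for i in range(1,n) if s[i,4]>=a]
E
python3 - <<'E'
from H import *
for n,x0,x1,y0,y1 in(("side",220,345,190,320),("top",295,425,170,260)):
    im=cv2.imread(f"pics/{n}0.png"); k=np.zeros_like(im);k[y0:y1,x0:x1]=im[y0:y1,x0:x1]
    z=np.zeros(im.shape[:2],np.uint8);z[y0:y1,x0:x1]=255
    for nm in("BLUE","YEL","GREEN","BLACK"):
        print(n,nm,blobs(mask(im,*globals()[nm])&z,8))
    cv2.imwrite(f"pics/{n}0z.png",cv2.resize(im[y0:y1,x0:x1],None,fx=5,fy=4.4,interpolation=cv2.INTER_CUBIC))
E
```

```text
side BLUE [([250, 242, 52, 33, 692], [273.9, 258.6])]
side YEL [([270, 212, 44, 31, 473], [297.4, 223.8]), ([268, 261, 23, 8, 113], [279.2, 265.2]), ([268, 274, 21, 20, 193], [278.7, 281.2])]
side GREEN [([285, 222, 10, 8, 34], [289.9, 225.1])]
side BLACK [([294, 239, 10, 21, 169], [299.0, 249.3]), ([240, 305, 27, 15, 344], [253.2, 312.9])]
top BLUE [([406, 219, 2, 10, 13], [406.5, 223.8]), ([381, 230, 26, 13, 64], [395.2, 237.5])]
top YEL [([322, 201, 13, 25, 77], [328.1, 213.4])]
top GREEN [([309, 207, 13, 8, 34], [314.5, 210.6])]
top BLACK []
```

View pics/top0z.png

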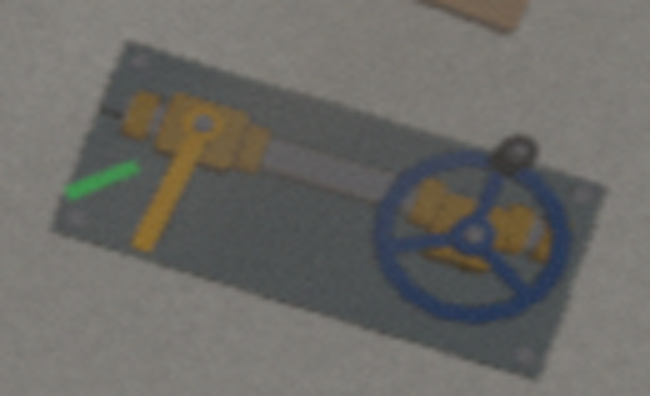

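View pics/side0z.png

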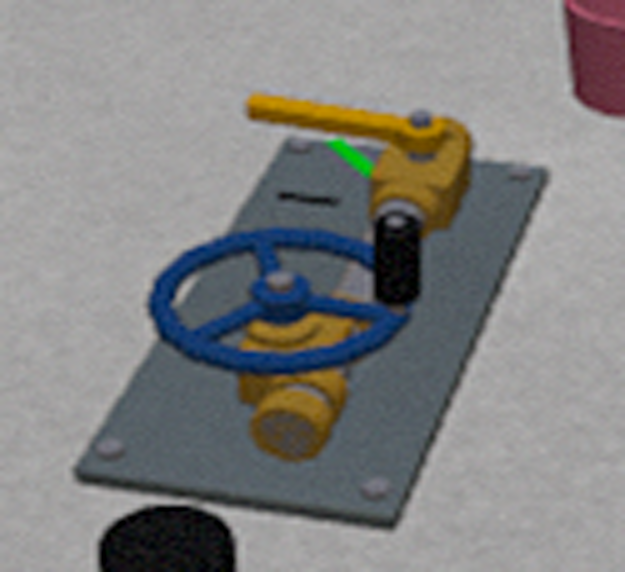

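Zoomed top picture: lever pivot about (335.6,197.7), hub (390,223.2), handle top (398.4,204.5). In the side picture: pivot (304.2,216.6), hub (276.4,253.9), handle top (299.4,239.3). I triangulate these now.

Run:
```python
from H import *
T=lambda u,v:(295+u/5,170+v/4.4)
S=lambda u,v:(220+u/5,190+v/4.4)
P={"pivot":((203,122),(421,117)),"hub":((475,234),(282,281)),"handletop":((517,152),(397,217)),"levertip":((144,247),(252,106)),
"cFL":((52,232),None),"cBL":((127,42),None),"cBR":((607,187),(397,522)),"cFR":((540,378),(78,475))}
X={}
for k,(a,b) in P.items():
    if b: X[k],e=tri([ray("top",T(*a)),ray("side",S(*b))]);print(k,X[k].round(4),np.round(e,4))
    if k[0]=='c': X[k]=onz("top",T(*a),.012);print(k,"onz",X[k].round(4))
d=X["cBL"]-X["cBR"]; d2=X["cFL"]-X["cFR"]; print("len",np.linalg.norm(d),np.linalg.norm(d2),np.linalg.norm(X["cBL"]-X["cFL"]))
for v in(d,d2):print("yaw",np.arctan2(-v[0],v[1]))
c=sum(X[k] for k in X if k[0]=='c')/4;print("centre",c)
v=X["pivot"]-X["hub"];print("pivot-hub",np.linalg.norm(v[:2]),"yaw",np.arctan2(v[1],v[0])-np.arctan2(180,20))
```

```text
pivot [0.5759 0.0268 0.0805] [0.0021 0.0021]
hub [ 0.5015 -0.1386  0.0861] [0.0026 0.0026]
handletop [ 0.552  -0.1553  0.1346] [0.0033 0.0033]
levertip [0.489  0.0611 0.0705] [0.0026 0.0026]
cFL onz [0.502  0.1196 0.012 ]
cBL onz [0.6447 0.075  0.012 ]
cBR [ 0.5474 -0.2369  0.0089] [0.0029 0.0029]
cBR onz [ 0.544  -0.2363  0.012 ]
cFR [ 0.4077 -0.1921  0.0087] [0.003 0.003]
cFR onz [ 0.4046 -0.1918  0.012 ]
len 0.32715215721731933 0.32622851111475903 0.14955410493408866
yaw -0.3129187939870347
yaw -0.3030414554343686
centre [ 0.52382942 -0.05838129  0.012     ]
pivot-hub 0.18139909221057504 yaw -0.31196829188532993
```

Heights and spacing agree with the text: pivot 80 mm, hub 86 mm, handle top 135 mm, pivot-to-hub 181 mm, yaw about -0.31, lever about 0.06, wheel about one full turn open. I'll refine with the wrist camera from two places.

```bash
cat >> H.py <<'E'
def quat(phi):
    """tool down, tool x at world angle phi"""
    x=np.array([np.cos(phi),np.sin(phi),0]);z=np.array([0,0,-1.]);y=np.cross(z,x)
    q=R.from_matrix(np.c_[x,y,z]).as_quat();return [q[3],q[0],q[1],q[2]]
E
python3 - <<'E'
from H import *
yaw=-.312
for phi in (yaw+np.pi/2,yaw-np.pi/2):
    for p in((.5,.05,.05),(.55,-.15,.1)): print(phi,inverse_kinematics(p,quat(phi)))
phi=yaw-np.pi/2
move_pose([.50,-.05,.25],quat(phi)); print(get_time(),get_ft_force())
shot("wrist","w1")
movel([.50,-.16,.25],v=.25); shot("wrist","w2"); print(get_time())
E
```

```text
1.2587963267948965 [ 7.59845532e-02  5.27023528e-01  1.99350892e+00 -4.44089210e-16
  6.21060207e-01 -1.18281177e+00]
1.2587963267948965 [-2.87127546e-01  5.12617444e-01  1.82914216e+00 -4.44089210e-16
  7.99833049e-01 -1.54592387e+00]
-1.8827963267948966 [ 7.59845532e-02  5.27023528e-01  1.99350892e+00 -4.44089210e-16
  6.21060207e-01  1.95878088e+00]
-1.8827963267948966 [-2.87127546e-01  5.12617444e-01  1.82914216e+00 -4.44089210e-16
  7.99833049e-01  1.59566878e+00]
2.375 [-0.53007067 -0.16164715  0.18703526]
3.0667
```

View pics/w1.png

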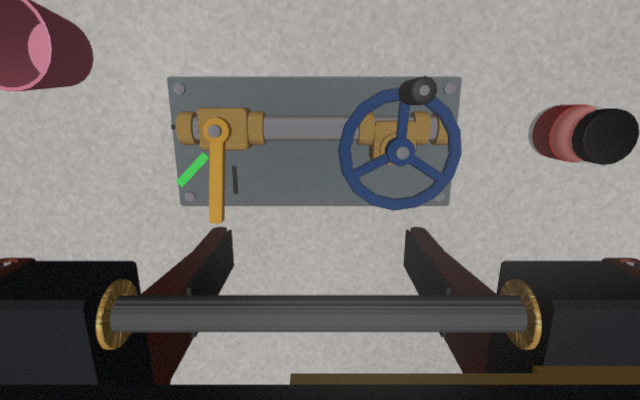

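View pics/w2.png

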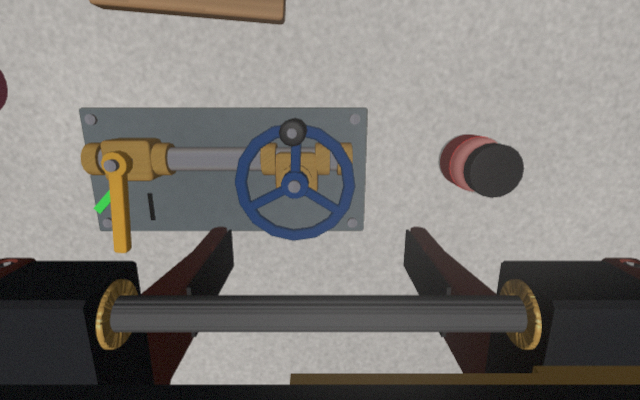

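Both wrist views show everything. w1: handle top at (424,90), hub bolt (402,152), pivot (214,130), lever tip (217,220). w2: handle (292,131), hub (294,186), pivot (112,164), lever tip (122,250). I refine these with masks and triangulate over all four views.

Run:
```python
from H import *
D={}
for n,roiH,roiL,roiB in(("w1",(395,70,445,108),(195,112,235,228),(335,80,465,215)),("w2",(275,115,312,150),(100,148,135,255),(230,115,360,245))):
    im=cv2.imread(f"pics/{n}.png");a=np.load(f"pics/{n}.npy");pose=(a[:3],a[3:])
    D[n]=pose
    m=mask(im,*YEL); z=np.zeros_like(m); x0,y0,x1,y1=roiL; z[y0:y1,x0:x1]=255; 
    # lever bar only: rows below body
    z[:int(y0+52)]=0
    ys,xs=np.nonzero(m&z); l=cv2.fitLine(np.c_[xs,ys].astype(np.float32),cv2.DIST_L2,0,.01,.01).ravel(); print(n,"lever",l.round(3),xs.min(),xs.max(),ys.min(),ys.max())
    if l[1]<0:l[:2]*=-1
    pa=onz("wrist",l[2:],.076,pose);pb=onz("wrist",l[2:]+l[:2]*30,.076,pose);v=pb-pa
    print("  bar dir world angle",np.arctan2(v[1],v[0])," point",pa.round(4))
    m=mask(im,(100,100,30),(125,255,255)); z[:]=0;x0,y0,x1,y1=roiB;z[y0:y1,x0:x1]=255
    c=max(cv2.findContours(m&z,cv2.RETR_EXTERNAL,cv2.CHAIN_APPROX_NONE)[0],key=cv2.contourArea);h=cv2.convexHull(c)
    e=cv2.fitEllipse(h);print("  ring",e, onz("wrist",e[0],.075,pose).round(4))
    m=mask(im,*GREEN);ys,xs=np.nonzero(m);l=cv2.fitLine(np.c_[xs,ys].astype(np.float32),cv2.DIST_L2,0,.01,.01).ravel()
    pa=onz("wrist",l[2:],.012,pose);pb=onz("wrist",l[2:]+l[:2]*30,.012,pose);v=pb-pa;print("  tick",pa.round(4),np.arctan2(v[1],v[0]))
    k=cv2.resize(im[80:260,60:460],None,fx=2,fy=2);
    crop=lambda c,r=18:cv2.resize(im[c[1]-r:c[1]+r,c[0]-r:c[0]+r],(260,260),interpolation=cv2.INTER_CUBIC)
    cs={"w1":((424,90),(402,152),(214,130)),"w2":((292,131),(294,186),(112,164))}[n]
    row=np.hstack([crop(c) for c in cs]); D[n+"i"]=row
cv2.imwrite("pics/z12.png",np.vstack([D["w1i"],D["w2i"]]))
```

```text
w1 lever [ 1.40000e-02 -1.00000e+00  2.15741e+02  1.92662e+02] 209 223 164 222
  bar dir world angle 2.739983888209219  point [0.5173 0.0526 0.076 ]
  ring ((399.52264404296875, 148.34385681152344), (117.82404327392578, 125.08012390136719), 47.53736114501953) [ 0.5035 -0.1358  0.075 ]
  tick [0.5432 0.0922 0.012 ] -1.096394882259871
w2 lever [6.70000e-02 9.98000e-01 1.20506e+02 2.25153e+02] 111 130 200 252
  bar dir world angle 2.7444071615871923  point [0.5151 0.0507 0.076 ]
  ring ((294.16552734375, 181.33135986328125), (115.4397964477539, 118.7304458618164), 106.25333404541016) [ 0.5034 -0.1358  0.075 ]
  tick [0.5381 0.1028 0.012 ] -0.9919030559287483
```

View pics/z12.png

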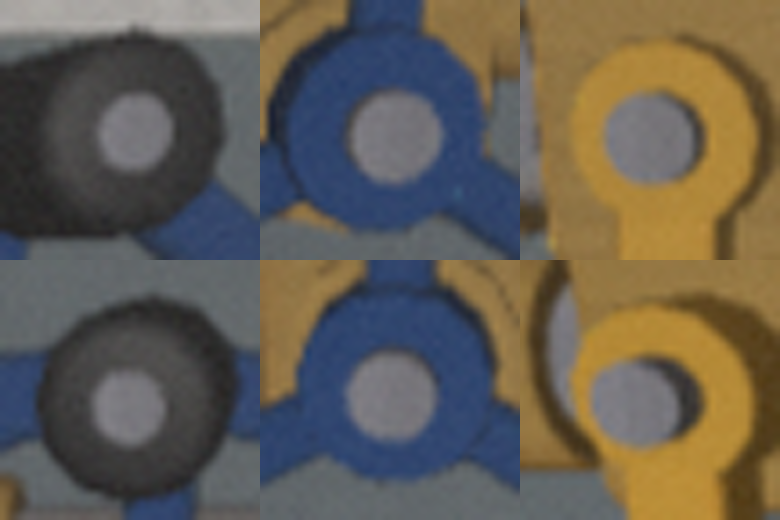

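The zoom shows the grey pin and bolt centres clearly, all within 3 px of the crop centres. I triangulate from them.

Run:
```python
from H import *
P={n:(lambda a:(a[:3],a[3:]))(np.load(f"pics/{n}.npy")) for n in("w1","w2")}
cs={"w1":((424,90),(402,152),(214,130)),"w2":((292,131),(294,186),(112,164))}
pk={"w1":((135,132),(137,137),(130,139)),"w2":((130,148),(132,136),(115,143))}
T=lambda u,v:(295+u/5-.4,170+v/4.4-.4);S=lambda u,v:(220+u/5-.4,190+v/4.4-.4)
ext=[(T(517,152),S(397,217)),(T(475,234),S(282,281)),(T(203,122),S(421,117))]
X=[]
for i,k in enumerate(("handle","hub","pivot")):
    r=[ray("wrist",[cs[n][i][j]-18+pk[n][i][j]*36/260-.43 for j in(0,1)],P[n]) for n in P]
    x2,e2=tri(r); r+=[ray("top",ext[i][0]),ray("side",ext[i][1])]
    x,e=tri(r);X.append(x);print(k,"wrist",x2.round(4),np.round(e2,4),"all4",x.round(4),np.round(e,4))
    X[-1]=x
v=X[2]-X[1];print(np.linalg.norm(v[:2]),"yaw",np.arctan2(v[1],v[0])-np.arctan2(180,20))
h=X[0]-X[1];print("r",np.linalg.norm(h[:2]),"ang",np.arctan2(h[1],h[0]))
```

```text
handle wrist [ 0.5522 -0.1545  0.1324] [0.0001 0.0001] all4 [ 0.5523 -0.1542  0.1348] [0.0004 0.0006 0.0024 0.0023]
hub wrist [ 0.5008 -0.1354  0.0861] [0. 0.] all4 [ 0.5012 -0.1362  0.0862] [0.0009 0.0009 0.0018 0.002 ]
pivot wrist [0.575  0.0297 0.0811] [0. 0.] all4 [0.5755 0.0288 0.0815] [0.0009 0.0007 0.001  0.0017]
0.18093136371483676 yaw -0.3122041988397759
r 0.054117504375115554 ang -0.33985312753342983
```

Measurements agree. The hub is (0.5008,-0.1354), the pivot (0.575,0.0297) and yaw -0.312. Radius 54.8 mm and spacing 181 mm match the text, as do the heights. The lever stands at about 0.088 and the wheel at about 6.24 (one full turn open). Next: the lever.

```bash
cat >> H.py <<'E'
YAW=-.312; HUB=np.array([.5008,-.1354]); PIV=np.array([.575,.0297])
def lev(a,z=.05,r=.073):
    th=YAW+np.pi-a
    return [*(PIV+r*np.array([np.cos(th),np.sin(th)])),z], quat(th-np.pi/2)
E
python3 - <<'E'
from H import *
a0=.088
print("tub rim",onz("top",(288,155),.075))
for a in(a0,.785):print(inverse_kinematics(*lev(a)))
p,q=lev(a0,.13); move_pose(p,q); command_gripper(.5); f0=get_ft_force()
r=movel(lev(a0)[0],v=.12,until_force=15); print(r,get_tcp_pos(),get_ft_force()-np.array(f0),get_time())
E
```

```text
tub rim [0.70731426 0.17859787 0.075     ]
[ 9.06954298e-02  5.35201986e-01  1.97479717e+00 -4.44089210e-16
  6.31593494e-01 -1.08010090e+00]
[ 1.51357101e-01  5.73088347e-01  1.88896747e+00 -4.44089210e-16
  6.79536835e-01 -3.22439226e-01]
False [0.50815879 0.05816126 0.05035851] [0.37355554 1.32181961 0.93117282] 6.95
```

Run:
```python
from H import *
a0=.088
command_gripper(0.0); print("w",get_grip_width(),get_ft_force())
for a in np.linspace(a0,.785,9)[1:]:
    p,q=lev(a)
    movel(p,frame=q,v=.06)
print(get_time(),get_tcp_pos(),lev(.785)[0],get_ft_force(),get_grip_width())
shot("wrist","w3");shot("top","t3");shot("side","s3")
```

```text
w 0.1551983195419076 [-0.77743843  1.08040044  3.99204841]
9.5917 [0.54202562 0.09518225 0.05025281] [np.float64(0.541692458023055), np.float64(0.09465850712150063), 0.05] [-1.4632559   6.27056524  5.26815892] 0.15571802421931194
```

View pics/w3.png

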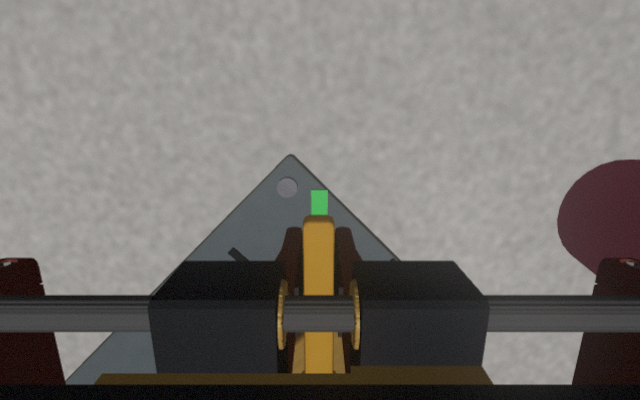

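The lever sits squared between the fingers (width 0.155, about 14 mm), right over the green tick (320,205). I release, rise and check.

Run:
```python
from H import *
command_gripper(.5); p,q=lev(.785)
movel([p[0],p[1],.17],v=.2)
# move to view/pre-grasp above the wheel
phi=YAW+np.pi/2
move_pose([.49,-.08,.25],quat(phi-np.pi)) if False else move_pose([.49,-.10,.24],quat(.6))
im,pose=shot("wrist","w4"); print(get_time())
```

```text
12.0583
```

View pics/w4.png

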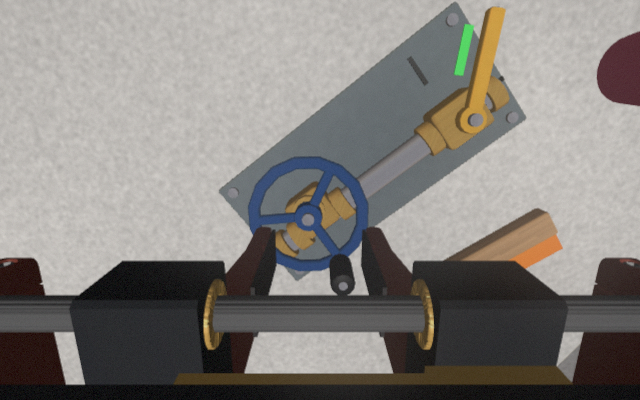

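w4: the lever, (476,121) to (495,10), lies parallel to the green tick at (463,50); the offset is parallax. I measure its angle, then grip the handle.

```bash
cat >> H.py <<'E'
def whl(w,z=.097,r=.055):
    th=YAW+w
    return [HUB[0]+r*np.cos(th),HUB[1]+r*np.sin(th),z]
E
python3 - <<'E'
from H import *
a=np.load("pics/w4.npy");pose=(a[:3],a[3:]);im=cv2.imread("pics/w4.png")
m=mask(im,*YEL);m[88:]=0;m[:,:470]=0;ys,xs=np.nonzero(m);l=cv2.fitLine(np.c_[xs,ys].astype(np.float32),cv2.DIST_L2,0,.01,.01).ravel()
if l[1]>0:l[:2]*=-1
v=onz("wrist",l[2:]+l[:2]*30,.076,pose)-onz("wrist",l[2:],.076,pose)
print("lever",YAW+np.pi-np.arctan2(v[1],v[0]),len(xs))
q=quat(.6);w0=-.044
move_pose(whl(w0,.17),q)
print(movel(whl(w0),v=.1,until_force=15),get_tcp_pos(),get_ft_force())
command_gripper(0.); print("w",get_grip_width(),get_ft_force(),get_time())
shot("wrist","w5");shot("side","s5")
E
```

```text
lever 0.7803529023062254 1233
False [ 0.55279649 -0.15465556  0.09757042] [-0.48040708 -0.01802759  0.0159574 ]
w 0.24485132560972567 [ 1.01352438 -0.77974353  3.17164987] 13.9333
```

View pics/s5.png

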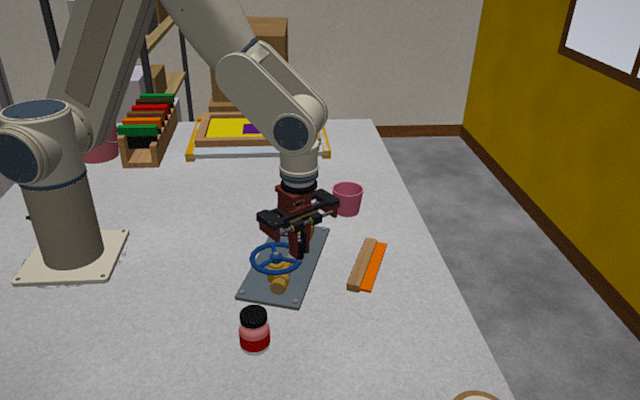

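The lever reads 0.780 and the handle is gripped (21.5 mm wide). Now I wind clockwise, a quarter turn first.

Run:
```python
from H import *
t=get_time()
for w in np.linspace(-.044,-.044-np.pi/2,7)[1:]:
    movel(whl(w),v=.1); print(np.round(get_ft_force(),1),np.round(np.array(get_tcp_pos())-whl(w),4))
print(get_time()-t,get_grip_width())
```

```text
[-1.6 -1.9  6.2] [-0.0003 -0.0008  0.0004]
[-2.4 -1.1  6.6] [-0.0009 -0.0008  0.0003]
[-2.7  1.2  8.1] [-0.0013 -0.0005  0.0003]
[-2.8  3.7  8.6] [-0.0015  0.      0.0003]
[-2.1  6.2  7.6] [-0.0014  0.0005  0.0003]
[0.2 6.5 6.6] [-0.0008  0.0008  0.0003]
1.75 0.2420125539612139
```

Run:
```python
from H import *
w0=-.044-np.pi/2; w1=-2*np.pi+.15
for w in np.linspace(w0,w1,18)[1:]: movel(whl(w),v=.1)
print(np.round(get_ft_force(),1),get_tcp_pos(),whl(w1),get_grip_width())
for w in np.arange(w1-.04,w1-.32,-.04):
    movel(whl(w),v=.03)
    p=np.array(get_tcp_pos())[:2]-HUB
    print(round(w+2*np.pi,3),"actual",(np.arctan2(p[1],p[0])-YAW).round(4),np.linalg.norm(p).round(4),np.round(get_ft_force(),1))
    f=np.array(get_ft_force()); th=YAW+w; tang=f[0]*-np.sin(th)+f[1]*np.cos(th); print("  tang",tang.round(1))
    if tang>14: break
wait(.2);print(get_time(),get_grip_width()); shot("side","s6");shot("wrist","w6")
```

```text
[ 3.9 -2.8  6.3] [ 0.55535034 -0.14548646  0.0973756 ] [np.float64(0.5550798669996503), np.float64(-0.1442710787675613), 0.097] 0.2485315388772381
0.11 actual 0.099 0.0555 [ 5.1 -1.1  6.2]
  tang -0.0
0.07 actual 0.0618 0.0554 [ 5.2 -0.5  6.2]
  tang 0.8
0.03 actual 0.023 0.0554 [ 3.6 -1.5  5.7]
  tang -0.4
-0.01 actual 0.0065 0.0554 [7.1 6.3 5.9]
  tang 8.2
-0.05 actual 0.0033 0.0554 [10.9 16.7  6.1]
  tang 19.4
22.1917 0.25086715461568093
```

View pics/w6.png

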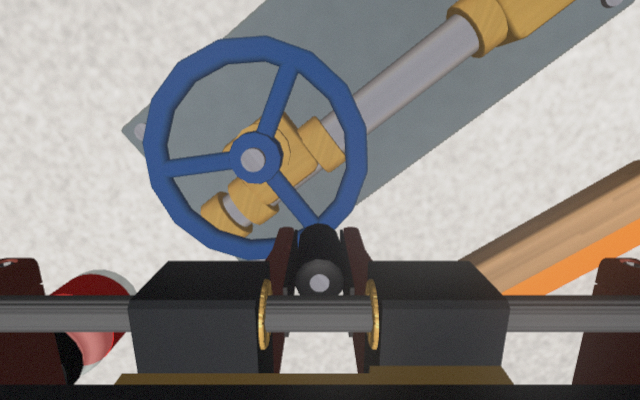

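The stop came up firmly at 0.005 rad as predicted (tangential force 19 N), with the handle still gripped at (320,270). Now I back off two turns.

Run:
```python
from H import *
prev=0;
for i,w in enumerate(np.linspace(-.05,4*np.pi+.01,51)[1:]):
    movel(whl(w),v=.1)
    if i%8==7: 
        p=np.array(get_tcp_pos())[:2]-HUB; print(round(w,3),((np.arctan2(p[1],p[0])-YAW)%(2*np.pi)-w%(2*np.pi)).round(3),np.round(get_ft_force(),1),round(get_grip_width(),3),get_time())
wait(.5)
p=np.array(get_tcp_pos())[:2]-HUB;print("final",np.arctan2(p[1],p[0])-YAW,np.linalg.norm(p),get_ft_force(),get_grip_width(),get_time())
shot("side","s7");shot("wrist","w7");shot("top","t7")
```

```text
1.97 0.039 [-2.5  1.1 13.9] 0.249 24.625
3.99 0.017 [6.6 1.4 5.4] 0.243 26.9583
6.011 0.001 [3.6 0.  7.4] 0.242 29.2917
8.031 0.039 [-2.4  4.2 13.7] 0.248 31.625
10.051 0.018 [ 6.8 -1.2  5.4] 0.243 33.9583
12.071 -0.001 [ 3.3 -0.2  6.9] 0.24 36.2917
final 0.008368392332130159 0.05540411956657381 [5.41562238 1.19256277 6.45135159] 0.24660432070296723 37.375
```

View pics/w7.png

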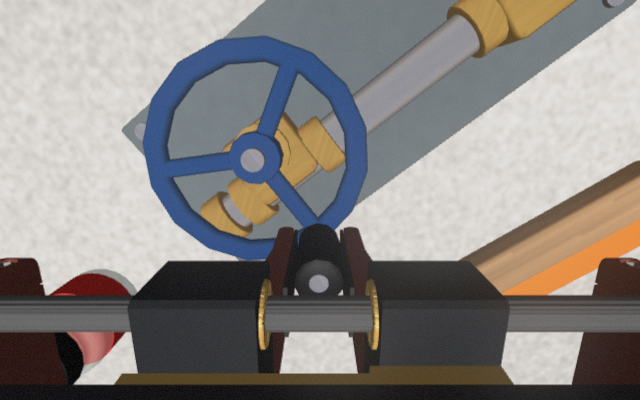

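View pics/s7.png

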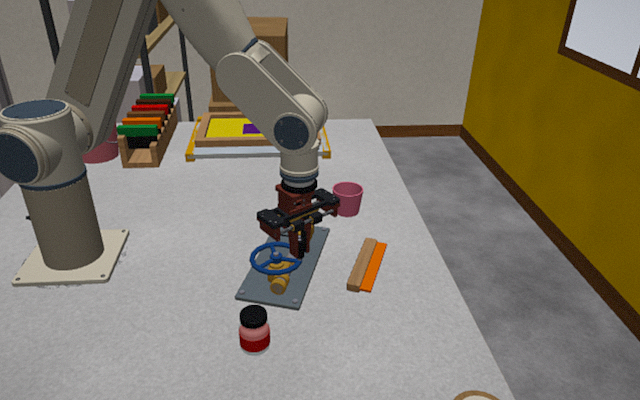

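View pics/t7.png

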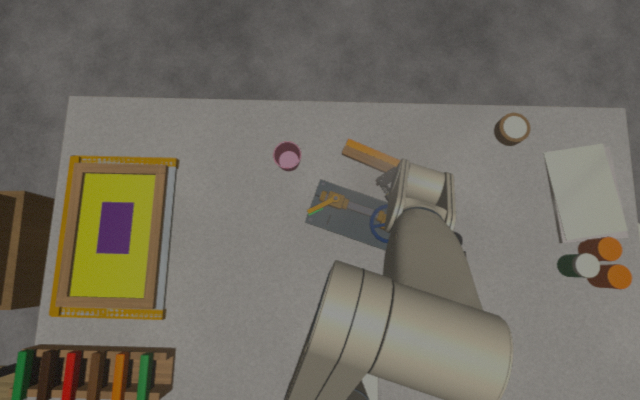

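The wheel is back at the stop's direction after two turns, with the handle at (320,270) in the fingers. The lever is over the tick at (322,207) in the top view, and the jar, squeegee and tub are where they started. Handing in.

Run:
```python
from H import *
print(np.abs(get_qvel()).max(),get_grip_width(),get_time()); print(job_done())
```

```text
0.0015930754764431827 0.24450955962367743 37.525
the job is handed in; nothing more can be done
None
```

I handed the job in at 37.5 s with both valves set and the handle still gripped; the station gives no verdict, so these are my own checks.

- **Lever:** I pinched it and carried it to half open. The wrist camera measured 0.780 rad after release (target 0.785). It still lies over the green tick in the last top picture.
- **Wheel shut:** I gripped the handle and wound the wheel clockwise about one turn. It came up against its stop at about 0.005 rad with a 19 N tangential push.
- **Wheel backed off:** I wound it counter-clockwise two full turns. By the arm's position it ended about 0.008 rad past the zero direction, so roughly 12.57 rad (target 12.566). This angle comes from the tool pose and the counted turns, not from a direct reading of the wheel.
- **Grip:** The fingers read about 21.5 mm on the 22 mm handle, and the arm was at rest. I had no direct reading of the finger force.
- **Bystanders:** By eye, the jar, squeegee and tub have not moved between the first and last pictures. The arm hides the jar in the last top view, so for it I relied on the side view.

No check failed. The top and side cameras differed from the wrist camera by about 2 mm, which is within the stated calibration, so I acted on the wrist values.

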